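# Open the stall's takings chest lock and hold it up

### The job

Open the combination lock on the stall's takings chest: turn its dial to 5, that is, until the pointer stands at the fifth short tick clockwise from the long zero tick (it clicks at each tick), then pull the shackle out by its loop as far as it goes. Then lift the opened lock off the chest and finish while still holding it in the gripper, level with the dial up, still, at least 10 cm above where it sat, with the shackle still out. Leave the coin dish and the mandarin on the chest where they are.

Things in the scene. Friction and masses are not known exactly. Their poses are not given: they have to be found in the camera images.
- lock_center (a point): centre of the lock, a metal block 66 x 66 mm, 44 mm tall, 0.5-0.7 kg, seated upright over the staple on the chest (underside 84 mm above the bench, this point 22 mm above the underside). z up through the dial; -x is the way the shackle pulls out; y across its two plain side faces, 66 mm apart, free to grip. Once the shackle is out it lifts straight up, clear after 30 mm.
- dial_grip (a point): middle of the dial's grip, a black upright bar 40 mm long, 12 mm thick, 25 mm tall, on a thin 42 mm round flange on the lock's top; it spans 3.5 to 28.5 mm above the lock's top face, this point 16 mm above it, on the turning axis at the lock's centre. x along the bar to the pointer end (white line on top), y across the 12 mm, z up.
- dial (a joint): dial angle in rad, growing clockwise from above; 0: pointer at the long tick, on the lock's +x side (away from the loop). 12 ticks a turn; number n is at n x 0.5236, so 5 is at 2.618. A spring detent (about 0.07 N m) pulls it into the nearest click. Starts at click 1, 2 or 3; end stops just below 0 and just above 11. The shackle is free only within about 0.12 rad of 5.
- shackle_loop (a point): middle of the top bar of the shackle's upright loop, bent from 10 mm round steel; it stands across the lock's y, 36 mm wide outside, this point 46 mm and the loop's top 51 mm above the lock's underside, 68 mm from the lock's centre towards its -x when shut (30 mm free gap to the lock). Pinch from above across the 36 mm width (along y) or across the 10 mm top bar.
- shackle (a joint): how far the shackle is drawn out along the lock's -x, in m: 0 shut, 0.036 fully out (stop). Sliding friction about 3 N; it stays where it is left and clears the staple at about 0.024. Barred unless the dial is at 5.
- chest: grey metal takings chest fixed to the bench, 220 x 340 mm, 80 mm tall, with a 4 mm hasp plate and the staple (arch of 8 mm bar, 29 mm tall, in the slot under the lock, 1 mm play) on top, 20 mm from its centre to its +x; origin under its centre, axes as the lock's at the start. With the shackle in, the lock can rise only 2 mm.
- coin_dish: white ceramic coin dish, 90 mm across, 30 mm tall, standing on the chest; origin under its centre; leave alone
- mandarin: mandarin, 62 mm across, 54 mm tall, on the chest; origin at its foot; leave alone
Mind the look-alikes: they are no part of the job. What is shaped like the part that bears lock_center but purple or red is not meant.

How it is judged:
On the way, in this order (a step that is already met when the one before it is completed fails the run):
1. the dial is at 5 (within 0.15 rad) (value of joint dial between 2.46799 and 2.76799 rad), for 0.2 s.
2. the shackle is drawn out at least 28 mm while the lock still sits on the chest (value of joint shackle above 0.028 m and distance of lock_center from where it was at the start of the episode below 0.02 m), for 0.2 s.
At the end, for the whole second after the job is handed in: The lock is held by the fingers (over 2 N) with its centre at least 200 mm above the bench, about 95 mm above where it sat, not touching the chest, within 20 degrees of level with the dial up, slower than 30 mm/s, the shackle still drawn out at least 24 mm (z of lock_center in the frame of chest above 0.2 m and angle between lock_center's own z axis and vertical below 0.35 rad and value of joint shackle above 0.024 m and contact force between lock and the fingers above 2 N and contact force between lock and chest below 0.05 N and linear speed of lock below 0.03 m/s); the arm keeps its last pose, push and grip.
It fails at once if the coin dish or the mandarin is moved more than 40 mm (distance of any of coin_dish, mandarin from where it was at the start of the episode above 0.04 m).
It also fails if it takes over 72 s, if anything falls off the work surface, if the arm or the gripper's body presses on something with over 40 N, if the wrist force passes 120 N, or if a joint passes its speed limit or range.

### The arm

A 6-joint arm with a two-finger parallel gripper is mounted at the origin on the work surface. World frame = base frame: x ahead of the robot, y to its left, z up, the work surface at z = 0. Lengths are in m, angles in rad, forces in N, time in s.
With the tool pointing down it reaches from about 0.3 to 1 m from the base axis. Payload 5.1 kg.
Tool frame: the origin (TCP) lies midway between the tips of the shut fingers; the grasp point (between the pads) lies 19 mm behind it; z points along the fingers, y is the direction in which the jaws open and shut (so a half turn about z gives the same grasp; the last joint's range is limited). The gripper opens to 95 mm and grips with 3 to 60 N. Pads are 20 mm wide; open, the fingers measure 119 mm over their backs; the gripper's body (75 mm by 180 mm) begins 59 mm behind the grasp point.
Start: joints at [-1.183, 0.124, 1.65, -0, 1.367, -0.083], TCP at [0.295, -0.579, 0.215] pointing down, gripper open.
Joint ranges: [-2.61, 2.61], [-1.02, 2.33], [0.03, 2.71], [-1.35, 4.49], [0.32, 2.68], [-2.91, 2.91]. Speed limits (rad/s): [2.57, 2.57, 3.14, 3.14, 3.14, 3.14].

### API

Orientations are given as a rotation vector (axis times angle).
In Python, from plant import sensors, eyes, order gives the robot as it stands.
- The arm moves only by the tool move_arm, never from a script. Its argument "rows" is a list of rows, each an object with "linear": the shift along the tool's x, y, z in m, a list of three; "angular": the turn, a rotation vector about the tool's x, y, z in degrees, a list of three; "jaw": the finger opening in m, from 0 to 0.0951. A call has 1 to 5 rows; each row shifts and turns the commanded pose from where the row before left it, along the tool's axes as they then stand; what a row does not reach is not made up. A row lasts 1/10 s, in which the tool goes at most 50 mm and 8.59 degrees, less where a joint would pass 70% of its speed; a pose out of reach is approached as far as the arm can. A call is refused whole if a number of a shift passes 0.05 or a number of a turn 8.59, either way. A call with a gripper value outside its range is refused whole. The fingers move at their own pace and stop on an object; "grip_force" is the grip in N (left out, the last holds). Time passes only in rows, so rows that do not move let the fingers close. It gives the time, the measured TCP pose, the force and the opening at its end, in the units of the state.
- sensors.state(): the state, without advancing time (a new reading comes with each control period).
- eyes.snapshot(name): name is "side" or "top" or "wrist"; returns (picture, depth): 480x640x3 uint8, red, green, blue; 480x640 float32, m along the optical axis (not along the pixel's ray), 0 where there is no reading.
- eyes.calibration(name): a dict with "camera_matrix" (3x3 intrinsics, pixels), "R" (3x3) and "t" (3): a world point X has camera coordinates R X + t. Camera axes: x right, y down, z forward; pixel columns grow to the right and rows downward; lengths in m; the calibration is good to about 2 mm. The wrist camera is an equidistant fisheye: a pixel r from the principal point sees the ray r / f radians off the axis. A picture is of the moment at which its call begins: read the wrist's pose just before it. calibration takes no time and is no camera call; for the wrist camera it gives the pose at the moment of the call.
- order.sign_off(): hands the job in, once; it reports no verdict.
The state is a dict: "time_s": time; "joint_pos": joint angles; "qvel": joint speeds; "joint_efforts": joint torques, N m; "tool_pos": TCP position; "tcp_rot": TCP orientation; "ft_force": force on the tool from outside, world axes, zero at the start; "torque": the same for the moment, N m; "finger_gap": finger opening in m.
Only numpy, scipy, OpenCV 4.12 (cv2) and the standard library are available. Lean on these libraries where they do the work, as an engineer would, in place of code of your own. Each camera call takes 0.05 s, during which the arm holds its last target.

## Working session

There is one attempt and no reset: what is moved stays moved. The work goes in short steps, Python scripts to look and compute and a tool call to move; the robot and the scene stay as the last step left them, time stands still between calls to the robot, and variables do not carry over. Pictures are saved under pics/ and viewed, and the job is handed in when it is done.

Besides the shell and the picture viewer there is one more tool, called after ">>>" by a JSON object that holds its "api" and its "payload", one argument or row to a line. move_arm: Moves the arm, as the interface text tells. Its arguments: {"type":"object","properties":{"rows":{"type":"array","items":{"type":"object","properties":{"linear":{"type":"array","items":{"type":"number"}},"angular":{"type":"array","items":{"type":"number"}},"jaw":{"type":"number"}}}},"grip_force":{"type":"number"}},"required":["rows"]}

```bash
mkdir -p pics; ls; python3 - <<'E'
from plant import sensors, eyes, order
import cv2,numpy as np
print(sensors.state())
for n in ["side","top","wrist"]:
    p,d=eyes.snapshot(n)
    cv2.imwrite(f"pics/{n}0.png",p[:,:,::-1]); np.save(f"pics/{n}0.npy",d)
    c=eyes.calibration(n); print(n,c)
E
```

```text
pics
{'time_s': 0.0, 'joint_pos': array([-1.18259211e+00,  1.24514387e-01,  1.65166716e+00, -3.54615980e-05,
        1.36748387e+00, -8.26187523e-02]), 'qvel': array([-0.00032069, -0.00028699, -0.00167642, -0.000506  , -0.0003048 ,
       -0.00203001]), 'joint_efforts': array([ 1.45283921e-03, -4.17594337e+01, -3.59932888e+01,  7.76467728e-02,
        4.91342589e-02, -1.71578117e-04]), 'tool_pos': array([ 0.29456448, -0.57870705,  0.21338508]), 'tcp_rot': array([-3.05295300e+00, -7.32289325e-01,  5.49092275e-04]), 'ft_force': array([ 0.50038761,  0.29418613, -0.21708213]), 'torque': array([ 0.01211596, -0.02944228,  0.02221034]), 'finger_gap': 0.09487791360688153}
side {'camera_matrix': array([[520.9102068 ,   0.        , 314.10078609],
       [  0.        , 520.9102068 , 244.09109165],
       [  0.        ,   0.        ,   1.        ]]), 'R': array([[-0.89585703, -0.44434052,  0.00129503],
       [-0.33810916,  0.67978186, -0.65082933],
       [ 0.28830951, -0.58348789, -0.75922296]]), 't': array([0.48122779, 0.18989976, 0.83942843])}
top {'camera_matrix': array([[499.09304406,   0.        , 315.31807974],
       [  0.        , 499.09304406, 240.89470715],
       [  0.        ,   0.        ,   1.        ]]), 'R': array([[-0.01948556, -0.99980771,  0.00220448],
       [-0.99936548,  0.01941109, -0.02986381],
       [ 0.02981528, -0.002785  , -0.99955155]]), 't': array([0.09524208, 0.48417977, 1.16390886])}
wrist {'camera_matrix': array([[371.64829954,   0.        , 321.0094642 ],
       [  0.        , 371.64829954, 237.08916841],
       [  0.        ,   0.        ,   1.        ]]), 'R': array([[ 0.45314844, -0.89143446, -0.00104902],
       [-0.86586384, -0.4404292 ,  0.23728029],
       [-0.21198184, -0.10661488, -0.97144066]]), 't': array([-0.65044541, -0.02665402,  0.38835314])}
```

View pics/side0.png

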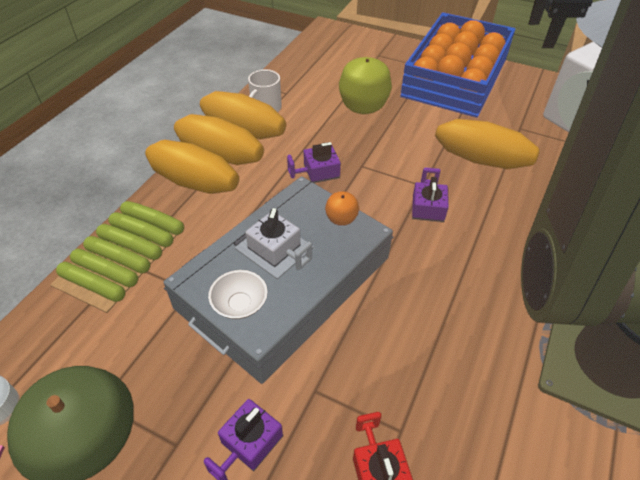

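View pics/top0.png

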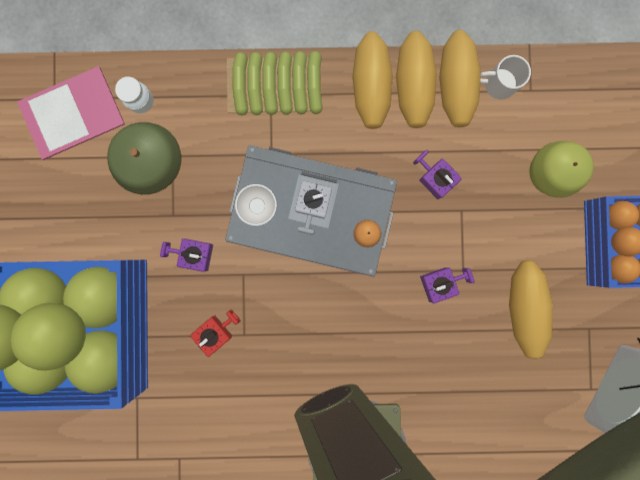

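View pics/wrist0.png

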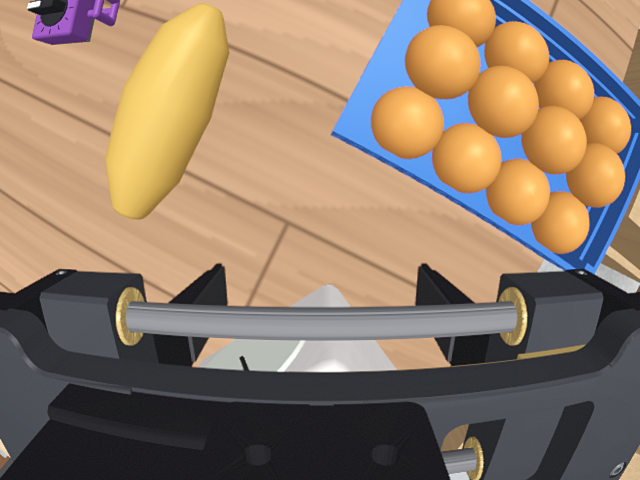

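The candidates in the top view are the grey lock on the chest at (313,199), purple ones at (193,255), (441,179) and (441,285), and a red one at (210,336). By the description it is the grey one on the chest, so I'll check that in a close crop.

```bash
python3 - <<'E'
import cv2,numpy as np
p=cv2.imread("pics/top0.png"); s=cv2.imread("pics/side0.png")
a=cv2.resize(p[160:250,265:365],None,fx=5,fy=5,interpolation=cv2.INTER_CUBIC)
b=cv2.resize(s[195:285,225:325],None,fx=5,fy=5,interpolation=cv2.INTER_CUBIC)[:, :]
cv2.imwrite("pics/crop0.png",cv2.resize(np.hstack([a,b]),(800,360)))
d=np.load("pics/top0.npy"); print(d[190:210:4,300:330:5])
E
```

```text
[[1.0531964 1.0514812 1.0482043 1.0511104 1.0536427 1.0549481]
 [1.0523403 1.050989  1.0482364 1.022755  1.0209574 1.0497288]
 [1.0534271 1.0233198 1.0219496 1.0246117 1.0322597 1.0521173]
 [1.0525416 1.0277525 1.0487854 1.0505098 1.0503515 1.0502247]
 [1.0538784 1.0499496 1.0512238 1.0515816 1.0544846 1.0525492]]
```

View pics/crop0.png

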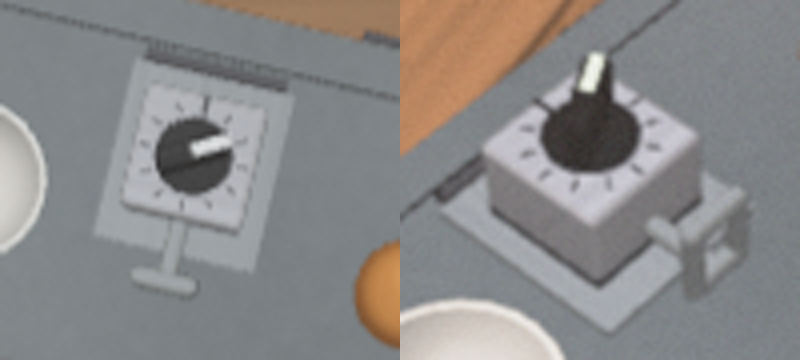

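The choice holds: it is the only grey lock, with the loop towards the robot and the pointer about 2 clicks clockwise of the long tick. Next I measure it.

```bash
cat > h.py <<'E'
import numpy as np,cv2
from scipy.spatial.transform import Rotation as Ro
from plant import sensors, eyes
def ray(c,uv,z,fish=False):
    K=np.array(c["camera_matrix"]);R=np.array(c["R"]);t=np.array(c["t"])
    uv=np.atleast_2d(uv).astype(float)
    n=(uv-[K[0,2],K[1,2]])/K[0,0]
    if fish:
        r=np.linalg.norm(n,axis=1,keepdims=True); r=np.where(r<1e-9,1e-9,r)
        d=np.hstack([n/r*np.sin(r),np.cos(r)])
    else: d=np.hstack([n,np.ones((len(n),1))])
    w=d@R; o=-R.T@t
    return o+w*((z-o[2])/w[:,2])[:,None]
def cloud(c,d):
    K=np.array(c["camera_matrix"]);R=np.array(c["R"]);t=np.array(c["t"])
    v,u=np.mgrid[:480,:640]
    P=np.stack([(u-K[0,2])/K[0,0]*d,(v-K[1,2])/K[1,1]*d,d],-1)
    return (P-t)@R
def st():
    s=sensors.state(); m=Ro.from_rotvec(s["tcp_rot"]).as_matrix()
    print("t%.2f"%s["time_s"],"tcp",s["tool_pos"].round(4),"\nx",m[:,0].round(3),"y",m[:,1].round(3),"z",m[:,2].round(3),"F",s["ft_force"].round(1),"T",s["torque"].round(2),"gap",round(s["finger_gap"],4),"q",s["joint_pos"].round(2))
    return s,m
E
python3 - <<'E'
from h import *
c=eyes.calibration("top"); p=cv2.imread("pics/top0.png"); d=np.load("pics/top0.npy")
W=cloud(c,d)
roi=np.zeros((480,640),bool); roi[150:245,270:350]=1
h=W[...,2]
for lo,hi in [(.115,.14),(.14,.17)]:
    m=roi&(h>lo)&(h<hi)&(d>0); 
    n,l,s,ce=cv2.connectedComponentsWithStats(m.astype(np.uint8))
    print(lo,s[1:],np.median(h[m]))
for nm,lo,hi,z in [("block",.115,.17,.128),("bar",.142,.17,.1565)]:
    m=roi&(h>lo)&(h<hi)
    n,l,s,ce=cv2.connectedComponentsWithStats(m.astype(np.uint8)); k=1+s[1:,4].argmax()
    m=l==k
    v,u=np.nonzero(m); q=ray(c,np.c_[u,v],z)[:,:2]
    r=cv2.minAreaRect(q.astype(np.float32)*1000); print(nm,r,"mean",q.mean(0), "topz",np.percentile(h[m],[50,90]))
hsv=cv2.cvtColor(p,cv2.COLOR_BGR2HSV); g=p.min(2)
m=roi&(p.max(2)>140); print(np.unique(p[190:215,295:330].reshape(-1,3).max(1)//20,return_counts=True))
# light top face by colour
for th in (150,165,180):
    m=(roi&(g>th)).astype(np.uint8); n,l,s,ce=cv2.connectedComponentsWithStats(m); k=1+s[1:,4].argmax(); v,u=np.nonzero(l==k)
    q=ray(c,np.c_[u,v],.128)[:,:2]; print(th,s[k],cv2.minAreaRect(q.astype(np.float32)*1000))
E
```

```text
0.115 [[295 181  37  37 846]
 [298 226  16   8  77]] 0.12876977403835987
0.14 [[304 192  19  11 127]] 0.15624114193923094
block ((571.506591796875, 89.20188903808594), (65.60890197753906, 66.4811019897461), 75.3718490600586) mean [0.57147941 0.08917322] topz [0.12893573 0.15434435]
bar ((571.387451171875, 88.82539367675781), (13.404281616210938, 39.52934646606445), 15.649465560913086) mean [0.57148377 0.08901118] topz [0.15628207 0.1589267 ]
(array([ 2,  3,  4,  5,  6,  7,  8,  9, 10, 11], dtype=uint8), array([ 32, 180,  20,  19,  37,  71, 211, 287,  10,   8]))
150 [ 289  175   49   58 1390] ((557.636474609375, 91.67771911621094), (85.25960540771484, 111.46260070800781), 75.1757583618164)
165 [296 181  35  36 515] ((572.325439453125, 89.14483642578125), (63.387176513671875, 63.30760192871094), 75.45803833007812)
180 [270 190   7  29  89] ((561.913330078125, 173.8274383544922), (12.64738941192627, 59.188743591308594), 89.03882598876953)
```

```bash
cat >> h.py <<'E'
C=np.array([.5715,.089]); YAW=np.deg2rad(-14.6)
X=np.array([np.cos(YAW),np.sin(YAW)]); Y=np.array([-X[1],X[0]])
def go(pos,yang):
    """needed tool-frame shift and yaw (about tool z) to TCP pos, tool y at world angle yang deg, pointing down"""
    s,m=st(); a=np.deg2rad(yang); z=np.array([0,0,-1.]); y=np.array([np.cos(a),np.sin(a),0]); x=np.cross(y,z)
    M=np.c_[x,y,z]
    d=m.T@(np.array(pos)-s["tool_pos"]); r=Ro.from_matrix(m.T@M).as_rotvec(degrees=True)
    print("tool shift mm",(d*1000).round(1),"turn deg",r.round(2)); return d,r
E
python3 - <<'E'
from h import *
c=eyes.calibration("top"); d=np.load("pics/top0.npy"); p=cv2.imread("pics/top0.png"); W=cloud(c,d); h=W[...,2]
s,m=st(); print("y ang",np.degrees(np.arctan2(m[1,1],m[0,1])))
# loop
mm=np.zeros((480,640),bool); mm[224:236,294:318]=1; mm&=(h>.118)
v,u=np.nonzero(mm); q=ray(c,np.c_[u,v],.133)[:,:2]; print("loop",q.mean(0),cv2.minAreaRect(q.astype(np.float32)*1000),"in lock",(q.mean(0)-C)@np.c_[X,Y], h[mm].max())
hsv=cv2.cvtColor(p,cv2.COLOR_BGR2HSV)
o=np.zeros((480,640),np.uint8);o[210:255,345:390]=1; o&=((hsv[...,0]<20)&(hsv[...,1]>150)&(hsv[...,2]>120)).astype(np.uint8)
v,u=np.nonzero(o); q=ray(c,np.c_[u,v],.11)[:,:2]; print("mand",cv2.minAreaRect(q.astype(np.float32)*1000),(q.mean(0)-C)@np.c_[X,Y])
q=ray(c,[[256,205]],.114)[:,:2]; print("dish",q,(q-C)@np.c_[X,Y])
for y in (15.4,-164.6): go([*C,.26],y)
print("max height on path", [ (round(h[r,cc],3)) for r,cc in [(309,530),(285,441)]])
E
```

```text
t0.15 tcp [ 0.2946 -0.5788  0.2137] 
x [0.891 0.454 0.   ] y [ 0.454 -0.891 -0.002] z [-0.001  0.002 -1.   ] F [0.  0.6 0.6] T [ 0.01 -0.02 -0.01] gap 0.0951 q [-1.18  0.12  1.65  0.    1.37 -0.08]
y ang -63.02520553793778
loop [0.50635873 0.10602587] ((505.422119140625, 106.28125), (31.433656692504883, 20.976085662841797), 88.89124298095703) in lock [-6.73295042e-02  5.59775316e-05] 1.1776363936355474
mand ((496.6041564941406, -23.82379722595215), (53.590538024902344, 53.58740997314453), 88.88567352294922) [-0.04409577 -0.12884682]
dish [[0.56190889 0.21129573]] [[-0.04010841  0.11592908]]
t0.15 tcp [ 0.2946 -0.5788  0.2137] 
x [0.891 0.454 0.   ] y [ 0.454 -0.891 -0.002] z [-0.001  0.002 -1.   ] F [0.  0.6 0.6] T [ 0.01 -0.02 -0.01] gap 0.0951 q [-1.18  0.12  1.65  0.    1.37 -0.08]
tool shift mm [ 549.7 -469.7  -45.5] turn deg [-7.000e-02 -7.000e-02 -7.843e+01]
t0.15 tcp [ 0.2946 -0.5788  0.2137] 
x [0.891 0.454 0.   ] y [ 0.454 -0.891 -0.002] z [-0.001  0.002 -1.   ] F [0.  0.6 0.6] T [ 0.01 -0.02 -0.01] gap 0.0951 q [-1.18  0.12  1.65  0.    1.37 -0.08]
tool shift mm [ 549.7 -469.7  -45.5] turn deg [-7.0000e-02  8.0000e-02  1.0157e+02]
max height on path [np.float64(0.085), np.float64(0.071)]
```

>>> {"api": "move_arm", "payload": {
  "rows": [
    {"linear": [0.036, -0.031, -0.005], "angular": [0, 0, 0], "jaw": 0.06},
    {"linear": [0.036, -0.031, -0.005], "angular": [0, 0, 0], "jaw": 0.06},
    {"linear": [0.036, -0.031, -0.005], "angular": [0, 0, 0], "jaw": 0.06},
    {"linear": [0.036, -0.031, -0.005], "angular": [0, 0, 0], "jaw": 0.06},
    {"linear": [0.036, -0.031, -0.005], "angular": [0, 0, 0], "jaw": 0.06}
  ]
}}

```text
time_s: 0.65
tool_pos: [0.3851, -0.3576, 0.2395]
tcp_rot: [-3.055, -0.732, 0.0]
ft_force: [1.1, -0.1, -0.3]
finger_gap: 0.0617
```

>>> {"api": "move_arm", "payload": {
  "rows": [
    {"linear": [0.036, -0.031, -0.004], "angular": [0, 0, 0], "jaw": 0.06},
    {"linear": [0.036, -0.031, -0.004], "angular": [0, 0, 0], "jaw": 0.06},
    {"linear": [0.036, -0.031, -0.004], "angular": [0, 0, 0], "jaw": 0.06},
    {"linear": [0.036, -0.031, -0.004], "angular": [0, 0, 0], "jaw": 0.06},
    {"linear": [0.036, -0.031, -0.004], "angular": [0, 0, 0], "jaw": 0.06}
  ]
}}

```text
time_s: 1.15
tool_pos: [0.4752, -0.1378, 0.2597]
tcp_rot: [3.055, 0.732, 0.0]
ft_force: [0.8, -0.7, -0.5]
finger_gap: 0.0598
```

>>> {"api": "move_arm", "payload": {
  "rows": [
    {"linear": [0.036, -0.031, 0], "angular": [0, 0, 0], "jaw": 0.06},
    {"linear": [0.036, -0.031, 0], "angular": [0, 0, 0], "jaw": 0.06},
    {"linear": [0.036, -0.031, 0], "angular": [0, 0, 0], "jaw": 0.06},
    {"linear": [0.036, -0.031, 0], "angular": [0, 0, 0], "jaw": 0.06},
    {"linear": [0, 0, 0], "angular": [0, 0, 0], "jaw": 0.06}
  ]
}}

```text
time_s: 1.65
tool_pos: [0.5478, 0.0407, 0.2591]
tcp_rot: [-3.051, -0.742, 0.0]
ft_force: [-0.3, -0.6, -0.1]
finger_gap: 0.06
```

```bash
python3 -c "
from h import *
go([*C,.20],15.4)"
```

```text
t1.65 tcp [0.5478 0.0407 0.2591] 
x [0.888 0.459 0.   ] y [ 0.459 -0.888 -0.002] z [-0.001  0.002 -1.   ] F [-0.3 -0.6 -0.1] T [-0.02  0.03  0.04] gap 0.06 q [-0.02 -0.12  1.82  0.    1.44  1.07]
tool shift mm [ 43.2 -32.   59.2] turn deg [-8.000e-02 -7.000e-02 -7.807e+01]
```

>>> {"api": "move_arm", "payload": {
  "rows": [
    {"linear": [0.0385, -0.032, 0], "angular": [0, 0, 0], "jaw": 0.06},
    {"linear": [0.0047, 0, 0], "angular": [0, 0, -7.8], "jaw": 0.06},
    {"linear": [0, 0, 0], "angular": [0, 0, -7.8], "jaw": 0.06},
    {"linear": [0, 0, 0], "angular": [0, 0, -7.8], "jaw": 0.06},
    {"linear": [0, 0, 0], "angular": [0, 0, -7.8], "jaw": 0.06}
  ]
}}

```text
time_s: 2.15
tool_pos: [0.5708, 0.0835, 0.2592]
tcp_rot: [-2.741, -1.534, 0.002]
ft_force: [0.3, 0.1, 0.4]
finger_gap: 0.0599
```

>>> {"api": "move_arm", "payload": {
  "rows": [
    {"linear": [0, 0, 0.01], "angular": [0, 0, -7.8], "jaw": 0.06},
    {"linear": [0, 0, 0.01], "angular": [0, 0, -7.8], "jaw": 0.06},
    {"linear": [0, 0, 0.01], "angular": [0, 0, -7.8], "jaw": 0.06},
    {"linear": [0, 0, 0.01], "angular": [0, 0, -7.8], "jaw": 0.06},
    {"linear": [0, 0, 0.01], "angular": [0, 0, -7.8], "jaw": 0.06}
  ]
}}

```text
time_s: 2.65
tool_pos: [0.5707, 0.0833, 0.2089]
tcp_rot: [-2.072, -2.361, 0.001]
ft_force: [-0.4, -0.2, -0.1]
finger_gap: 0.0599
```

>>> {"api": "move_arm", "payload": {
  "rows": [
    {"linear": [0, 0, 0], "angular": [0, 0, -7.8], "jaw": 0.06},
    {"linear": [0, 0, 0], "angular": [0, 0, 0], "jaw": 0.06},
    {"linear": [0, 0, 0], "angular": [0, 0, 0], "jaw": 0.06}
  ]
}}

```text
time_s: 2.95
tool_pos: [0.571, 0.0836, 0.2097]
tcp_rot: [1.917, 2.489, -0.0]
ft_force: [-0.1, 0.6, -0.6]
finger_gap: 0.06
```

```bash
python3 - <<'E'
from h import *
go([*C,.136],15.4)
c=eyes.calibration("wrist")
p,d=eyes.snapshot("wrist"); cv2.imwrite("pics/w1.png",p[:,:,::-1])
p,d=eyes.snapshot("side"); cv2.imwrite("pics/s1.png",cv2.resize(p[150:340,150:410,::-1],None,fx=3,fy=3))
E
```

```text
t2.95 tcp [0.571  0.0836 0.2097] 
x [-0.255  0.967 -0.   ] y [ 0.967  0.255 -0.   ] z [ 0. -0. -1.] F [-0.1  0.6 -0.6] T [ 0.   -0.1   0.03] gap 0.06 q [ 0.05 -0.03  1.82 -0.    1.35 -0.21]
tool shift mm [ 5.1  1.8 73.7] turn deg [-0.    0.01 -0.62]
```

View pics/w1.png

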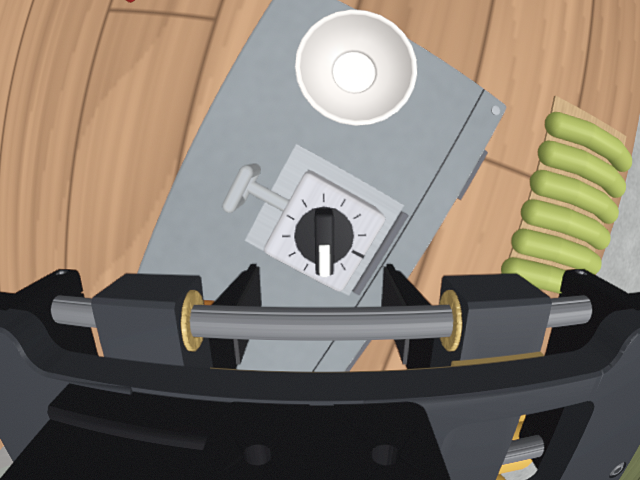

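View pics/s1.png

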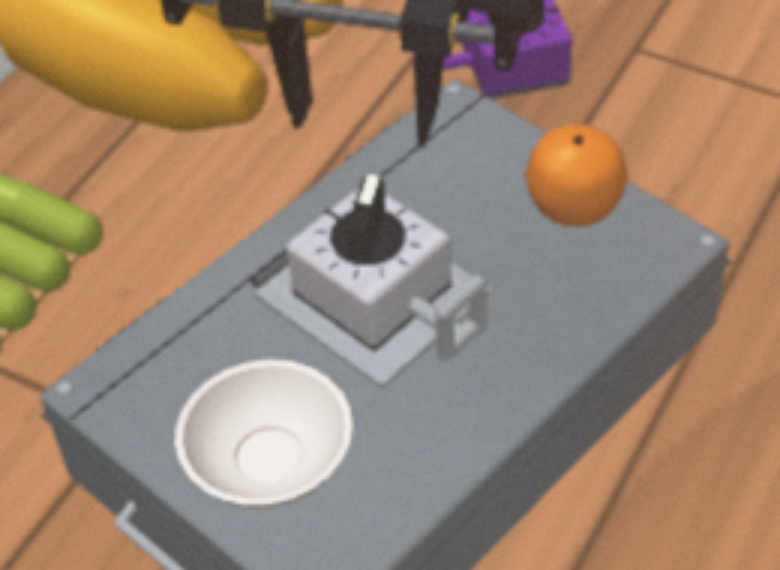

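The wrist view shows the bar upright at (324,242), parallel to the open direction as wanted. The pointer is 2 clicks past the long tick, which is at (358,255). I cross-check the position from this view.

```bash
python3 - <<'E'
from h import *
c=eyes.calibration("wrist"); p=cv2.imread("pics/w1.png")
g=p.max(2); m=np.zeros((480,640),np.uint8); m[180:300,270:390]=(g[180:300,270:390]<75)
n,l,s,ce=cv2.connectedComponentsWithStats(m); k=1+s[1:,4].argmax(); print("dark blob",s[k],ce[k])
v,u=np.nonzero(l==k); (cx,cy),r=cv2.minEnclosingCircle(np.c_[u,v].astype(np.float32)); print(cx,cy,r)
print("flange ctr",ray(c,[[cx,cy]],.1315,True))
w=np.zeros((480,640),np.uint8); w[240:285,310:340]=(p.min(2)[240:285,310:340]>200); v,u=np.nonzero(w); print("white line",u.mean(),v.min(),v.max(), ray(c,[[u.mean(),v.min()],[u.mean(),v.max()]],.1565,True))
E
```

```text
dark blob [ 295  207   58   67 2344] [323.38523891 234.26535836]
323.5058898925781 240.5294189453125 33.56330108642578
flange ctr [[0.5722628  0.08620976 0.1315    ]]
white line 325.6173228346457 245 284 [[0.57244495 0.08989711 0.1565    ]
 [0.57915042 0.06490601 0.1565    ]]
```

>>> {"api": "move_arm", "payload": {
  "rows": [
    {"linear": [0.004, 0.002, 0.015], "angular": [0, 0, -0.6], "jaw": 0.06},
    {"linear": [0, 0, 0.02], "angular": [0, 0, 0], "jaw": 0.06},
    {"linear": [0, 0, 0.02], "angular": [0, 0, 0], "jaw": 0.06},
    {"linear": [0, 0, 0.015], "angular": [0, 0, 0], "jaw": 0.05},
    {"linear": [0, 0, 0.003], "angular": [0, 0, 0], "jaw": 0.04}
  ]
}}

```text
time_s: 3.55
tool_pos: [0.5702, 0.0886, 0.1334]
tcp_rot: [-1.898, -2.499, 0.005]
ft_force: [0.6, 0.1, -0.3]
finger_gap: 0.0491
```

```bash
python3 -c "
from h import *
go([*C,.136],15.4)
p,d=eyes.snapshot('side'); cv2.imwrite('pics/s2.png',cv2.resize(p[150:340,150:410,::-1],None,fx=3,fy=3))"
```

```text
t3.55 tcp [0.5702 0.0886 0.1334] 
x [-0.268  0.963  0.001] y [ 0.963  0.268 -0.005] z [-0.005 -0.    -1.   ] F [ 0.6  0.1 -0.3] T [-0.02 -0.06  0.02] gap 0.0491 q [ 0.06  0.03  1.89  0.    1.23 -0.21]
tool shift mm [ 0.   1.3 -2.6] turn deg [-0.28 -0.06  0.17]
```

View pics/s2.png

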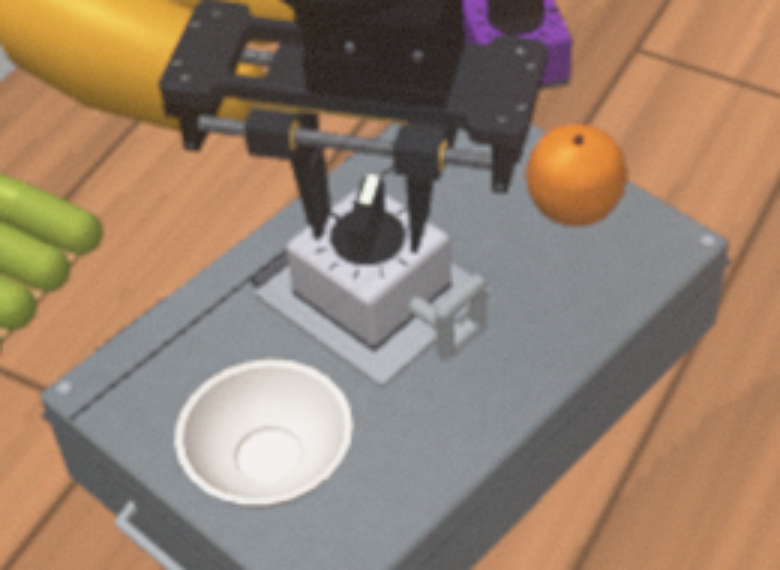

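The side view shows the fingers straddling the bar over the lock, centred. I raise slightly to stay off the flange and close.

>>> {"api": "move_arm", "payload": {
  "rows": [
    {"linear": [0, 0.001, -0.002], "angular": [0, 0, 0], "jaw": 0.035},
    {"linear": [0, 0, 0], "angular": [0, 0, 0], "jaw": 0.0},
    {"linear": [0, 0, 0], "angular": [0, 0, 0], "jaw": 0.0},
    {"linear": [0, 0, 0], "angular": [0, 0, 0], "jaw": 0.0},
    {"linear": [0, 0, 0], "angular": [0, 0, 0], "jaw": 0.0}
  ],
  "grip_force": 25
}}

```text
time_s: 4.1
tool_pos: [0.5725, 0.0886, 0.1394]
tcp_rot: [-1.899, -2.502, 0.002]
ft_force: [-4.1, -0.6, 4.6]
finger_gap: 0.0118
```

```bash
python3 -c "
from h import *
go([*C,.136],15.4)"
```

```text
t4.10 tcp [0.5725 0.0886 0.1394] 
x [-0.269  0.963 -0.   ] y [ 0.963  0.269 -0.001] z [-0.001 -0.001 -1.   ] F [-4.1 -0.6  4.6] T [-0.21  0.67  0.04] gap 0.0118 q [ 0.06  0.03  1.88 -0.    1.23 -0.21]
tool shift mm [ 0.7 -0.8  3.4] turn deg [-0.08  0.01  0.18]
```

>>> {"api": "move_arm", "payload": {
  "rows": [
    {"linear": [0, -0.001, 0.002], "angular": [0, 0, 5], "jaw": 0.0},
    {"linear": [0, 0, 0], "angular": [0, 0, 5], "jaw": 0.0},
    {"linear": [0, 0, 0], "angular": [0, 0, 5], "jaw": 0.0},
    {"linear": [0, 0, 0], "angular": [0, 0, 5], "jaw": 0.0},
    {"linear": [0, 0, 0], "angular": [0, 0, 5], "jaw": 0.0}
  ],
  "grip_force": 30
}}

```text
time_s: 4.6
tool_pos: [0.5718, 0.0885, 0.1393]
tcp_rot: [-2.4, -2.027, 0.001]
ft_force: [-7.9, -1.2, 11.2]
finger_gap: 0.0115
```

>>> {"api": "move_arm", "payload": {
  "rows": [
    {"linear": [0, 0, 0], "angular": [0, 0, 6], "jaw": 0.0},
    {"linear": [0, 0, 0], "angular": [0, 0, 6], "jaw": 0.0},
    {"linear": [0, 0, 0], "angular": [0, 0, 6], "jaw": 0.0},
    {"linear": [0, 0, 0], "angular": [0, 0, 6], "jaw": 0.0},
    {"linear": [0, 0, 0], "angular": [0, 0, 6], "jaw": 0.0}
  ]
}}

```text
time_s: 5.1
tool_pos: [0.5711, 0.0889, 0.1393]
tcp_rot: [-2.842, -1.335, 0.003]
ft_force: [-10.5, 0.1, 13.8]
finger_gap: 0.0121
```

```bash
python3 -c "
from h import *
go([*C,.137],-74.6)
p,d=eyes.snapshot('side'); cv2.imwrite('pics/s3.png',cv2.resize(p[150:340,150:410,::-1],None,fx=3,fy=3))"
```

```text
t5.10 tcp [0.5711 0.0889 0.1393] 
x [ 0.638  0.77  -0.001] y [ 0.77  -0.638 -0.002] z [-0.003  0.    -1.   ] F [-10.5   0.1  13.8] T [ 0.02  1.84 -0.01] gap 0.0121 q [0.06 0.03 1.88 0.   1.23 0.75]
tool shift mm [0.4 0.3 2.3] turn deg [-0.11  0.11 34.93]
```

View pics/s3.png

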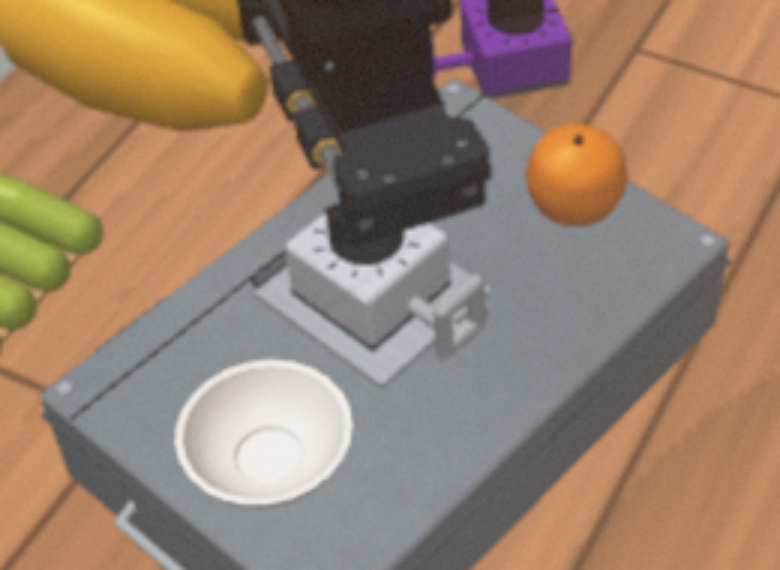

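>>> {"api": "move_arm", "payload": {
  "rows": [
    {"linear": [-0.001, -0.001, -0.002], "angular": [0, 0, 7], "jaw": 0.0},
    {"linear": [0, 0, 0], "angular": [0, 0, 7], "jaw": 0.0},
    {"linear": [0, 0, 0], "angular": [0, 0, 7], "jaw": 0.0},
    {"linear": [0, 0, 0], "angular": [0, 0, 7], "jaw": 0.0},
    {"linear": [0, 0, 0], "angular": [0, 0, 7], "jaw": 0.0}
  ]
}}

```text
time_s: 5.65
tool_pos: [0.5701, 0.0892, 0.1394]
tcp_rot: [-3.112, -0.417, 0.001]
ft_force: [-3.7, 2.4, 4.0]
finger_gap: 0.0118
```

>>> {"api": "move_arm", "payload": {
  "rows": [
    {"linear": [0, 0, 0], "angular": [0, 0, 0], "jaw": 0.0},
    {"linear": [0, 0, 0], "angular": [0, 0, 0], "jaw": 0.0},
    {"linear": [0, 0, 0], "angular": [0, 0, 0], "jaw": 0.0}
  ]
}}

```text
time_s: 5.95
tool_pos: [0.5701, 0.0892, 0.1394]
tcp_rot: [-3.11, -0.43, 0.001]
ft_force: [-4.8, 3.2, 5.1]
finger_gap: 0.0119
```

```bash
python3 -c "
from h import *
go([*C,.137],-74.6)"
```

```text
t5.95 tcp [0.5701 0.0892 0.1394] 
x [ 0.963  0.271 -0.001] y [ 0.271 -0.963 -0.002] z [-0.001  0.002 -1.   ] F [-4.8  3.2  5.1] T [ 0.52  0.87 -0.01] gap 0.0119 q [0.06 0.02 1.89 0.   1.23 1.36]
tool shift mm [1.3 0.6 2.4] turn deg [-0.1   0.04  0.34]
```

Turn complete; now I release, rise and look.

>>> {"api": "move_arm", "payload": {
  "rows": [
    {"linear": [0, 0, 0], "angular": [0, 0, 0], "jaw": 0.06},
    {"linear": [0, 0, 0], "angular": [0, 0, 0], "jaw": 0.06},
    {"linear": [0, 0, 0], "angular": [0, 0, 0], "jaw": 0.06},
    {"linear": [0, 0, -0.02], "angular": [0, 0, 0], "jaw": 0.06},
    {"linear": [0, 0, -0.03], "angular": [0, 0, 0], "jaw": 0.06}
  ]
}}

```text
time_s: 6.45
tool_pos: [0.569, 0.088, 0.1863]
tcp_rot: [3.112, 0.427, -0.008]
ft_force: [0.8, 1.1, 0.4]
finger_gap: 0.0464
```

>>> {"api": "move_arm", "payload": {
  "rows": [
    {"linear": [0, 0, -0.02], "angular": [0, 0, 0], "jaw": 0.06},
    {"linear": [0, 0, 0], "angular": [0, 0, 0], "jaw": 0.06}
  ]
}}

```text
time_s: 6.65
tool_pos: [0.5728, 0.0883, 0.2125]
tcp_rot: [3.112, 0.426, 0.011]
ft_force: [1.3, -0.5, 0.7]
finger_gap: 0.0586
```

```bash
python3 - <<'E'
from h import *
L=np.array([*(C-.068*X)]); print("loop",L)
go([*L,.18],-74.6)
p,d=eyes.snapshot("wrist"); cv2.imwrite("pics/w4.png",p[:,:,::-1])
p,d=eyes.snapshot("side"); cv2.imwrite("pics/s4.png",cv2.resize(p[150:340,150:410,::-1],None,fx=3,fy=3))
E
```

```text
loop [0.50569578 0.10614072]
t6.65 tcp [0.5728 0.0883 0.2125] 
x [0.963 0.269 0.007] y [ 0.269 -0.963  0.002] z [ 0.007  0.    -1.   ] F [ 1.3 -0.5  0.7] T [-0.03 -0.    0.06] gap 0.0586 q [ 0.06 -0.03  1.82 -0.    1.35  1.36]
tool shift mm [-60.1 -35.3  32. ] turn deg [ 0.1 -0.4  0.2]
```

View pics/w4.png

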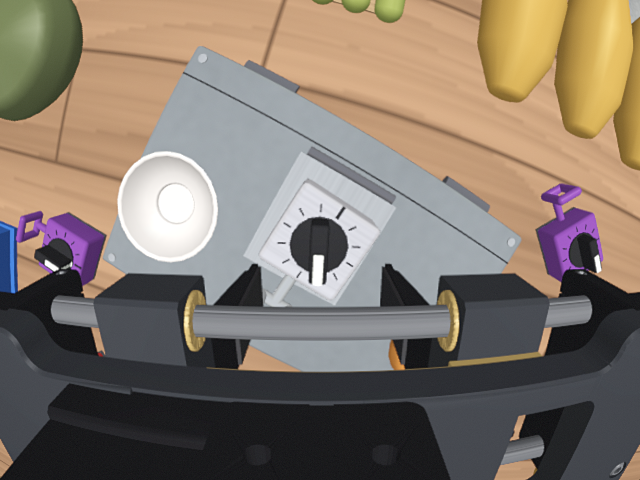

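View pics/s4.png

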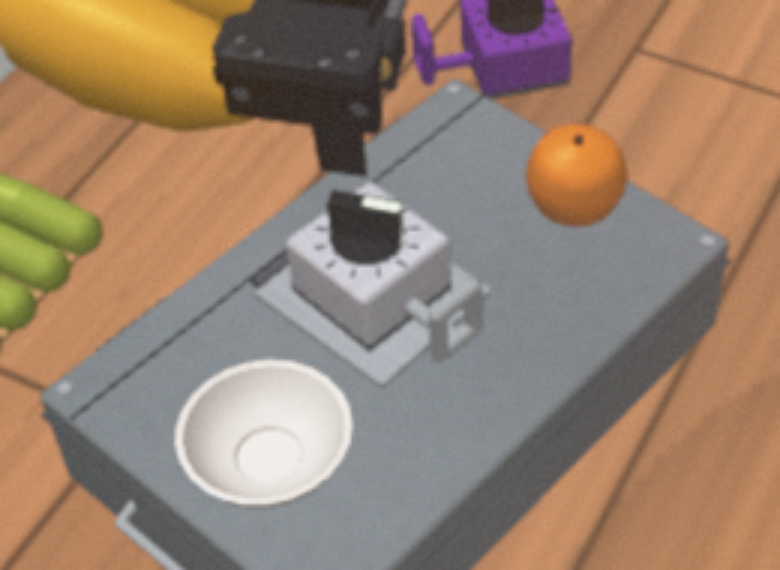

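The wrist picture shows the pointer at (318,270) with the long tick at (341,212). That is about 148° clockwise, so click 5 is set. The lock is still rotated 30° relative to the tool, so for the loop and the side faces the tool y has to be at -104.6°. Next, the loop.

>>> {"api": "move_arm", "payload": {
  "rows": [
    {"linear": [0, 0, 0], "angular": [0, 0, 7.5], "jaw": 0.06},
    {"linear": [0, 0, 0], "angular": [0, 0, 7.5], "jaw": 0.06},
    {"linear": [0, 0, 0], "angular": [0, 0, 7.5], "jaw": 0.06},
    {"linear": [0, 0, 0], "angular": [0, 0, 7.5], "jaw": 0.06},
    {"linear": [-0.034, 0, 0], "angular": [0, 0, 0], "jaw": 0.06}
  ]
}}

```text
time_s: 7.25
tool_pos: [0.5381, 0.0961, 0.2057]
tcp_rot: [3.115, -0.4, -0.005]
ft_force: [0.0, 0.5, 0.9]
finger_gap: 0.0601
```

>>> {"api": "move_arm", "payload": {
  "rows": [
    {"linear": [-0.034, 0, 0], "angular": [0, 0, 0], "jaw": 0.06},
    {"linear": [0, 0, 0], "angular": [0, 0, 0], "jaw": 0.06},
    {"linear": [0, 0, 0], "angular": [0, 0, 0], "jaw": 0.06}
  ]
}}

```text
time_s: 7.55
tool_pos: [0.5038, 0.1053, 0.2069]
tcp_rot: [3.116, -0.393, -0.003]
ft_force: [0.7, -0.1, 1.1]
finger_gap: 0.0601
```

```bash
python3 - <<'E'
from h import *
L=np.array([*(C-.068*X)])
go([*L,.113],-104.6)
c=eyes.calibration("wrist")
p,d=eyes.snapshot("wrist"); cv2.imwrite("pics/w5.png",p[:,:,::-1])
E
```

```text
t7.55 tcp [0.5038 0.1053 0.2069] 
x [ 0.969 -0.248 -0.002] y [-0.248 -0.969  0.001] z [-0.002 -0.    -1.   ] F [ 0.7 -0.1  1.1] T [ 0.08  0.07 -0.03] gap 0.0601 q [ 0.1  -0.17  1.96 -0.    1.36  1.92]
tool shift mm [ 1.8 -1.4 93.9] turn deg [0.05 0.1  0.21]
```

View pics/w5.png

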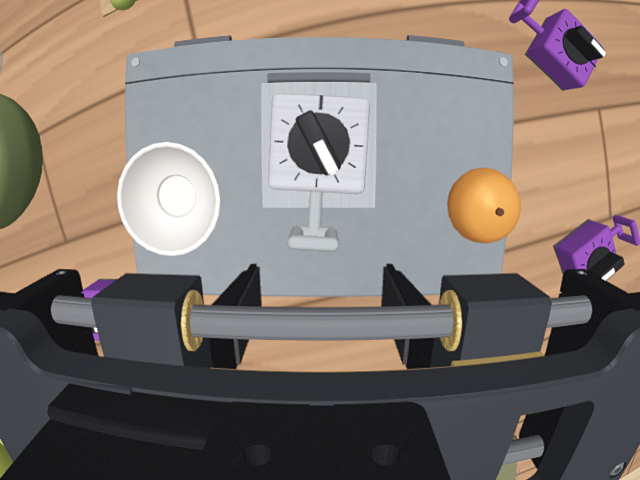

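The lock is now square in view, with the pointer at the fifth tick and the loop's bar at (313,240). I check that by ray.

```bash
python3 - <<'E'
from h import *
c=eyes.calibration("wrist"); q=ray(c,[[313,238],[290,238],[337,238]],.133,True); print(q, (q[:,:2]-C)@np.c_[X,Y])
E
```

```text
[[0.51200455 0.10763333 0.133     ]
 [0.51589187 0.12271965 0.133     ]
 [0.50795669 0.09193085 0.133     ]] [[-0.06227118  0.00303466]
 [-0.06231219  0.01861371]
 [-0.06223022 -0.01318111]]
```

>>> {"api": "move_arm", "payload": {
  "rows": [
    {"linear": [0.003, -0.002, 0.02], "angular": [0, 0, 0], "jaw": 0.06},
    {"linear": [0, 0, 0.025], "angular": [0, 0, 0], "jaw": 0.06},
    {"linear": [0, 0, 0.025], "angular": [0, 0, 0], "jaw": 0.06},
    {"linear": [0, 0, 0.02], "angular": [0, 0, 0], "jaw": 0.06},
    {"linear": [0, 0, 0.006], "angular": [0, 0, 0], "jaw": 0.06}
  ]
}}

```text
time_s: 8.1
tool_pos: [0.507, 0.106, 0.1093]
tcp_rot: [3.115, -0.395, -0.008]
ft_force: [-0.3, 0.2, -0.3]
finger_gap: 0.0602
```

>>> {"api": "move_arm", "payload": {
  "rows": [
    {"linear": [0, 0, 0], "angular": [0, 0, 0], "jaw": 0.06},
    {"linear": [0, 0, 0], "angular": [0, 0, 0], "jaw": 0.045}
  ]
}}

```text
time_s: 8.3
tool_pos: [0.5092, 0.1065, 0.1136]
tcp_rot: [-3.116, 0.395, -0.002]
ft_force: [0.1, -0.9, 0.8]
finger_gap: 0.0562
```

```bash
python3 - <<'E'
from h import *
L=np.array([*(C-.068*X)])
go([*L,.111],-104.6)
p,d=eyes.snapshot("side"); cv2.imwrite("pics/s6.png",cv2.resize(p[150:340,150:410,::-1],None,fx=3,fy=3))
E
```

```text
t8.30 tcp [0.5092 0.1065 0.1136] 
x [ 0.968 -0.249  0.001] y [-0.249 -0.968 -0.   ] z [ 0.001  0.    -1.   ] F [ 0.1 -0.9  0.8] T [ 0.09 -0.01 -0.01] gap 0.0562 q [ 0.1  -0.08  2.03 -0.    1.19  1.93]
tool shift mm [-3.3  1.2  2.6] turn deg [-0.03 -0.07  0.16]
```

View pics/s6.png

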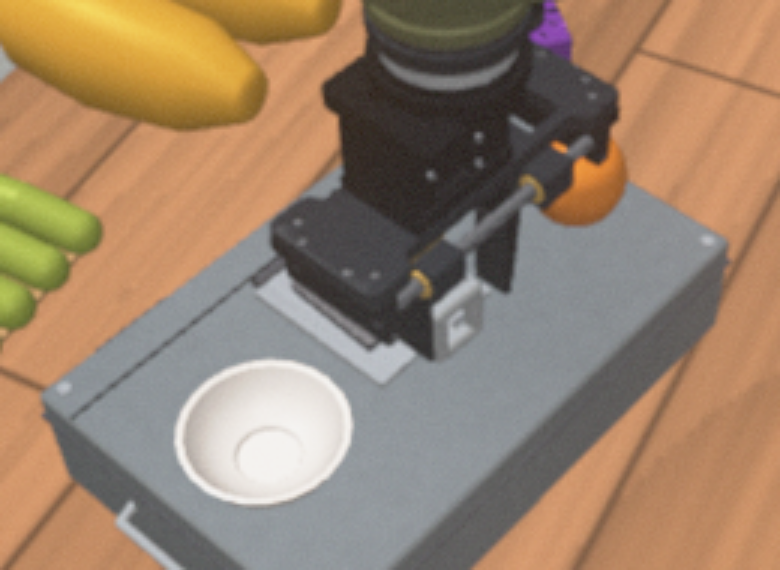

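The fingers straddle the loop. I centre by -3 mm in x and pinch.

>>> {"api": "move_arm", "payload": {
  "rows": [
    {"linear": [-0.003, 0, 0.001], "angular": [0, 0, 0], "jaw": 0.04},
    {"linear": [0, 0, 0], "angular": [0, 0, 0], "jaw": 0.02},
    {"linear": [0, 0, 0], "angular": [0, 0, 0], "jaw": 0.02},
    {"linear": [0, 0, 0], "angular": [0, 0, 0], "jaw": 0.02},
    {"linear": [0, 0, 0], "angular": [0, 0, 0], "jaw": 0.02}
  ],
  "grip_force": 40
}}

```text
time_s: 8.85
tool_pos: [0.5054, 0.1078, 0.1125]
tcp_rot: [-3.116, 0.394, -0.001]
ft_force: [-2.9, 3.7, 5.6]
finger_gap: 0.0348
```

```bash
python3 - <<'E'
from h import *
L=np.array([*(C-.068*X)])
go([*L,.111],-104.6)
E
```

```text
t8.85 tcp [0.5054 0.1078 0.1125] 
x [ 0.969 -0.249  0.   ] y [-0.249 -0.969 -0.001] z [ 0.001  0.001 -1.   ] F [-2.9  3.7  5.6] T [0.72 0.45 0.15] gap 0.0348 q [ 0.11 -0.09  2.04  0.    1.19  1.93]
tool shift mm [0.7 1.5 1.5] turn deg [-0.06 -0.02  0.19]
```

>>> {"api": "move_arm", "payload": {
  "rows": [
    {"linear": [-0.008, 0, 0], "angular": [0, 0, 0], "jaw": 0.02},
    {"linear": [-0.008, 0, 0], "angular": [0, 0, 0], "jaw": 0.02},
    {"linear": [-0.008, 0, 0], "angular": [0, 0, 0], "jaw": 0.02},
    {"linear": [-0.008, 0, 0], "angular": [0, 0, 0], "jaw": 0.02},
    {"linear": [-0.002, 0, 0], "angular": [0, 0, 0], "jaw": 0.02}
  ]
}}

```text
time_s: 9.35
tool_pos: [0.472, 0.1163, 0.1122]
tcp_rot: [-3.116, 0.393, -0.003]
ft_force: [3.2, 2.2, 2.1]
finger_gap: 0.0351
```

>>> {"api": "move_arm", "payload": {
  "rows": [
    {"linear": [-0.002, 0, 0], "angular": [0, 0, 0], "jaw": 0.02},
    {"linear": [0, 0, 0], "angular": [0, 0, 0], "jaw": 0.02},
    {"linear": [0, 0, 0], "angular": [0, 0, 0], "jaw": 0.02}
  ]
}}

```text
time_s: 9.65
tool_pos: [0.4703, 0.1167, 0.112]
tcp_rot: [-3.116, 0.394, 0.001]
ft_force: [0.8, 4.8, 5.3]
finger_gap: 0.0353
```

```bash
python3 - <<'E'
from h import *
L=np.array([*(C-.104*X)])
go([*L,.111],-104.6)
p,d=eyes.snapshot("wrist"); cv2.imwrite("pics/w7.png",p[:,:,::-1])
p,d=eyes.snapshot("side"); cv2.imwrite("pics/s7.png",cv2.resize(p[150:340,150:410,::-1],None,fx=3,fy=3))
E
```

```text
t9.65 tcp [0.4703 0.1167 0.112 ] 
x [ 0.969 -0.249 -0.   ] y [-0.249 -0.969 -0.001] z [-0.     0.001 -1.   ] F [0.8 4.8 5.3] T [ 0.98 -0.32  0.26] gap 0.0353 q [ 0.13 -0.16  2.11  0.    1.19  1.95]
tool shift mm [1.  1.3 1. ] turn deg [-0.05  0.03  0.18]
```

View pics/w7.png

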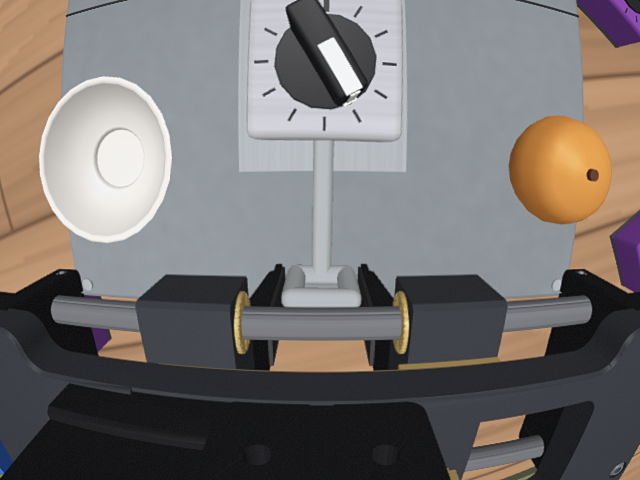

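View pics/s7.png

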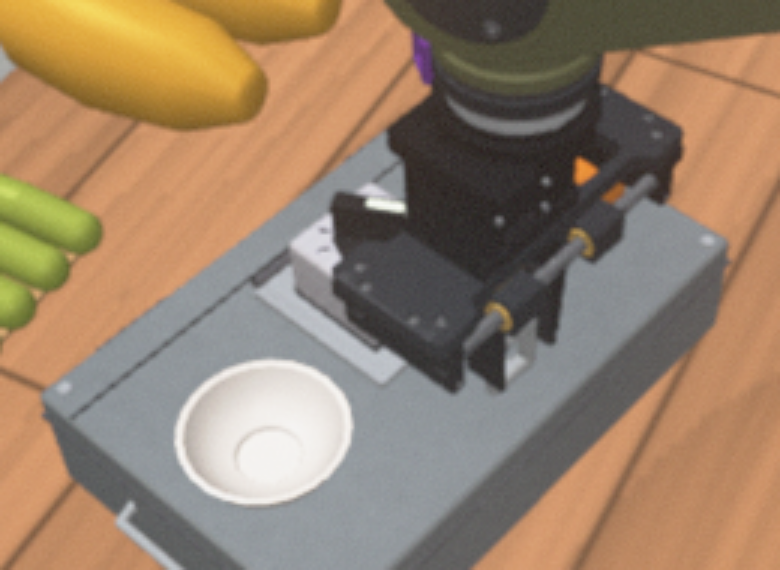

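The wrist view shows the shackle drawn well out, with the rod now long from (322,140) to (322,270), and the TCP travelled 36 mm. I pull 3 mm more to feel the stop.

>>> {"api": "move_arm", "payload": {
  "rows": [
    {"linear": [-0.002, 0, 0], "angular": [0, 0, 0], "jaw": 0.02},
    {"linear": [-0.001, 0, 0], "angular": [0, 0, 0], "jaw": 0.02},
    {"linear": [0, 0, 0], "angular": [0, 0, 0], "jaw": 0.02}
  ]
}}

```text
time_s: 10.05
tool_pos: [0.4685, 0.117, 0.112]
tcp_rot: [-3.116, 0.394, -0.004]
ft_force: [5.3, 3.1, 2.8]
finger_gap: 0.0351
```

>>> {"api": "move_arm", "payload": {
  "rows": [
    {"linear": [0.002, 0, 0], "angular": [0, 0, 0], "jaw": 0.02},
    {"linear": [0, 0, 0], "angular": [0, 0, 0], "jaw": 0.05},
    {"linear": [0, 0, 0], "angular": [0, 0, 0], "jaw": 0.06},
    {"linear": [0, 0, 0], "angular": [0, 0, 0], "jaw": 0.06},
    {"linear": [0, 0, -0.02], "angular": [0, 0, 0], "jaw": 0.06}
  ]
}}

```text
time_s: 10.55
tool_pos: [0.466, 0.1156, 0.1277]
tcp_rot: [3.114, -0.395, -0.014]
ft_force: [0.6, 0.8, -0.6]
finger_gap: 0.0585
```

>>> {"api": "move_arm", "payload": {
  "rows": [
    {"linear": [0, 0, -0.03], "angular": [0, 0, 0], "jaw": 0.06},
    {"linear": [0, 0, -0.03], "angular": [0, 0, 0], "jaw": 0.095},
    {"linear": [0, 0, -0.02], "angular": [0, 0, 0], "jaw": 0.095},
    {"linear": [0, 0, 0], "angular": [0, 0, 0], "jaw": 0.095}
  ]
}}

```text
time_s: 10.95
tool_pos: [0.4708, 0.1164, 0.2146]
tcp_rot: [-3.116, 0.395, -0.008]
ft_force: [0.7, -0.9, 0.4]
finger_gap: 0.0785
```

```bash
python3 - <<'E'
from h import *
go([*C,.21],-104.6)
p,d=eyes.snapshot("wrist"); cv2.imwrite("pics/w8.png",p[:,:,::-1])
p,d=eyes.snapshot("side"); cv2.imwrite("pics/s8.png",cv2.resize(p[150:340,150:410,::-1],None,fx=3,fy=3))
E
```

```text
t10.95 tcp [0.4708 0.1164 0.2146] 
x [ 0.968 -0.249  0.005] y [-0.249 -0.968 -0.001] z [ 0.005  0.    -1.   ] F [ 0.7 -0.9  0.4] T [ 0.02 -0.01  0.07] gap 0.0785 q [ 0.13 -0.26  2.01 -0.    1.38  1.95]
tool shift mm [104.3   1.4   5.1] turn deg [-0.08 -0.27  0.15]
```

View pics/s8.png

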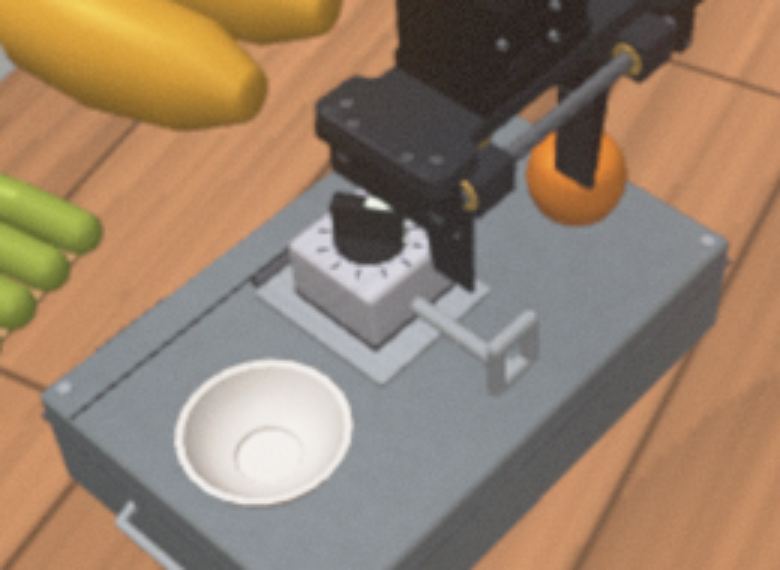

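The side view shows the shackle fully out and the lock still seated. Now over the lock's centre, jaws wide open.

>>> {"api": "move_arm", "payload": {
  "rows": [
    {"linear": [0.035, 0, 0], "angular": [0, 0, 0], "jaw": 0.095},
    {"linear": [0.035, 0, 0], "angular": [0, 0, 0], "jaw": 0.095},
    {"linear": [0.034, 0.001, 0], "angular": [0, 0, 0], "jaw": 0.095},
    {"linear": [0, 0, 0], "angular": [0, 0, 0], "jaw": 0.095},
    {"linear": [0, 0, 0], "angular": [0, 0, 0], "jaw": 0.095}
  ]
}}

```text
time_s: 11.55
tool_pos: [0.5686, 0.0893, 0.2087]
tcp_rot: [3.116, -0.395, -0.008]
ft_force: [-0.7, -0.4, -0.2]
finger_gap: 0.0948
```

```bash
python3 - <<'E'
from h import *
go([*C,.094],-104.6)
p,d=eyes.snapshot("wrist"); cv2.imwrite("pics/w9.png",p[:,:,::-1])
E
```

```text
t11.55 tcp [0.5686 0.0893 0.2087] 
x [ 0.968 -0.25  -0.005] y [-0.25  -0.968  0.002] z [-0.005 -0.    -1.   ] F [-0.7 -0.4 -0.2] T [ 0.02 -0.01  0.01] gap 0.0948 q [ 0.06 -0.03  1.82  0.    1.36  1.89]
tool shift mm [  3.4  -0.6 114.7] turn deg [0.09 0.29 0.13]
```

View pics/w9.png

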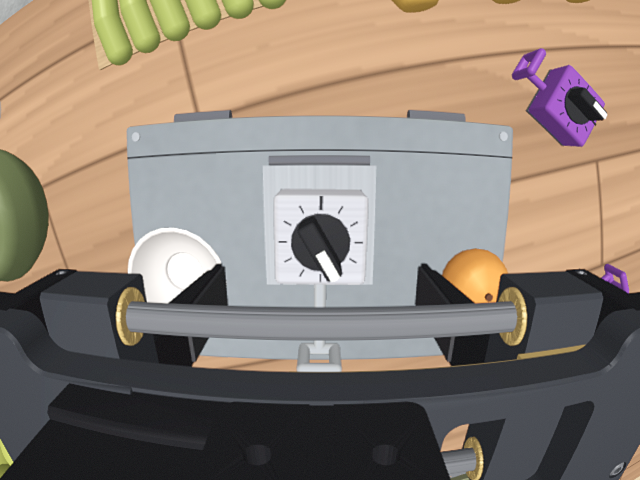

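>>> {"api": "move_arm", "payload": {
  "rows": [
    {"linear": [0.002, -0.001, 0.025], "angular": [0, 0, 0], "jaw": 0.086},
    {"linear": [0, 0, 0.025], "angular": [0, 0, 0], "jaw": 0.086},
    {"linear": [0, 0, 0.025], "angular": [0, 0, 0], "jaw": 0.086},
    {"linear": [0, 0, 0.02], "angular": [0, 0, 0], "jaw": 0.086},
    {"linear": [0, 0, 0], "angular": [0, 0, 0], "jaw": 0.086}
  ]
}}

```text
time_s: 12.1
tool_pos: [0.568, 0.0903, 0.1125]
tcp_rot: [3.115, -0.393, -0.012]
ft_force: [0.1, -0.9, 0.3]
finger_gap: 0.0862
```

```bash
python3 - <<'E'
from h import *
go([*C,.094],-104.6)
p,d=eyes.snapshot("side"); cv2.imwrite("pics/s10.png",cv2.resize(p[150:340,150:410,::-1],None,fx=3,fy=3))
E
```

```text
t12.10 tcp [0.568  0.0903 0.1125] 
x [ 0.969 -0.248 -0.008] y [-0.248 -0.969  0.002] z [-0.008 -0.    -1.   ] F [ 0.1 -0.9  0.3] T [ 0.1   0.03 -0.04] gap 0.0862 q [0.06 0.05 1.91 0.   1.19 1.89]
tool shift mm [ 3.9  0.4 18.5] turn deg [0.14 0.44 0.21]
```

View pics/s10.png

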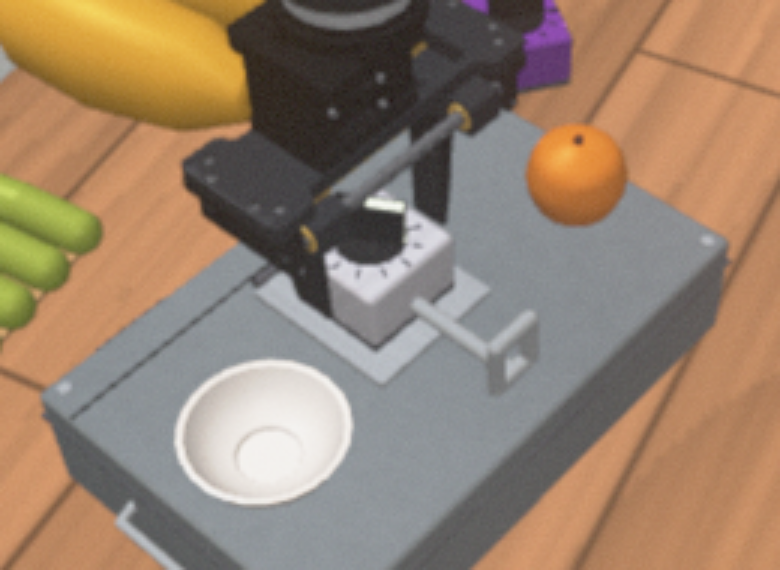

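>>> {"api": "move_arm", "payload": {
  "rows": [
    {"linear": [0.002, 0, 0.005], "angular": [0, 0, 0], "jaw": 0.086},
    {"linear": [0, 0, 0.005], "angular": [0, 0, 0], "jaw": 0.086},
    {"linear": [0, 0, 0.004], "angular": [0, 0, 0], "jaw": 0.086},
    {"linear": [0, 0, 0], "angular": [0, 0, 0], "jaw": 0.086},
    {"linear": [0, 0, 0], "angular": [0, 0, 0], "jaw": 0.086}
  ]
}}

```text
time_s: 12.65
tool_pos: [0.5741, 0.0896, 0.1028]
tcp_rot: [-3.117, 0.394, -0.0]
ft_force: [-0.5, -0.8, -1.1]
finger_gap: 0.0863
```

```bash
python3 - <<'E'
from h import *
go([*C,.095],-104.6)
E
```

```text
t12.65 tcp [0.5741 0.0896 0.1028] 
x [ 0.968 -0.249  0.   ] y [-0.249 -0.968 -0.   ] z [ 0.  0. -1.] F [-0.5 -0.8 -1.1] T [0.05 0.07 0.01] gap 0.0863 q [0.06 0.07 1.9  0.   1.17 1.88]
tool shift mm [-2.4  1.2  7.8] turn deg [-0.   -0.01  0.17]
```

>>> {"api": "move_arm", "payload": {
  "rows": [
    {"linear": [-0.003, 0, 0.004], "angular": [0, 0, 0], "jaw": 0.086},
    {"linear": [0, 0, 0.003], "angular": [0, 0, 0], "jaw": 0.086},
    {"linear": [0, 0, 0], "angular": [0, 0, 0], "jaw": 0.07},
    {"linear": [0, 0, 0], "angular": [0, 0, 0], "jaw": 0.05},
    {"linear": [0, 0, 0], "angular": [0, 0, 0], "jaw": 0.05}
  ],
  "grip_force": 50
}}

```text
time_s: 13.15
tool_pos: [0.5712, 0.0902, 0.0957]
tcp_rot: [3.116, -0.394, 0.0]
ft_force: [1.4, -1.3, -0.6]
finger_gap: 0.0671
```

>>> {"api": "move_arm", "payload": {
  "rows": [
    {"linear": [0, 0, 0], "angular": [0, 0, 0], "jaw": 0.05},
    {"linear": [0, 0, 0], "angular": [0, 0, 0], "jaw": 0.05},
    {"linear": [0, 0, 0], "angular": [0, 0, 0], "jaw": 0.05}
  ]
}}

```text
time_s: 13.45
tool_pos: [0.5712, 0.0901, 0.0957]
tcp_rot: [3.116, -0.394, 0.0]
ft_force: [-0.1, -2.0, 0.7]
finger_gap: 0.0659
```

```bash
python3 - <<'E'
from h import *
go([*C,.095],-104.6)
E
```

```text
t13.45 tcp [0.5712 0.0901 0.0957] 
x [ 0.968 -0.249  0.   ] y [-0.249 -0.968  0.   ] z [ 0. -0. -1.] F [-0.1 -2.   0.7] T [-0.24 -0.05  0.05] gap 0.0659 q [ 0.06  0.07  1.92 -0.    1.15  1.89]
tool shift mm [0.6 0.9 0.7] turn deg [ 0.02 -0.02  0.17]
```

Gripped at 65.9 mm, against 66 mm expected. I lift gently first.

>>> {"api": "move_arm", "payload": {
  "rows": [
    {"linear": [0, 0, -0.004], "angular": [0, 0, 0], "jaw": 0.05},
    {"linear": [0, 0, -0.006], "angular": [0, 0, 0], "jaw": 0.05},
    {"linear": [0, 0, -0.008], "angular": [0, 0, 0], "jaw": 0.05},
    {"linear": [0, 0, -0.01], "angular": [0, 0, 0], "jaw": 0.05},
    {"linear": [0, 0, -0.01], "angular": [0, 0, 0], "jaw": 0.05}
  ]
}}

```text
time_s: 13.95
tool_pos: [0.5697, 0.0906, 0.1326]
tcp_rot: [-3.117, 0.395, 0.006]
ft_force: [-0.2, 0.9, -5.3]
finger_gap: 0.0658
```

>>> {"api": "move_arm", "payload": {
  "rows": [
    {"linear": [0, 0, -0.015], "angular": [0, 0, 0], "jaw": 0.05},
    {"linear": [0, 0, -0.02], "angular": [0, 0, 0], "jaw": 0.05},
    {"linear": [0, 0, -0.02], "angular": [0, 0, 0], "jaw": 0.05},
    {"linear": [0, 0, -0.02], "angular": [0, 0, 0], "jaw": 0.05},
    {"linear": [0, 0, -0.015], "angular": [0, 0, 0], "jaw": 0.05}
  ]
}}

```text
time_s: 14.45
tool_pos: [0.5711, 0.0906, 0.2258]
tcp_rot: [-3.116, 0.394, -0.002]
ft_force: [0.1, 0.0, -5.4]
finger_gap: 0.0658
```

>>> {"api": "move_arm", "payload": {
  "rows": [
    {"linear": [0, 0, -0.01], "angular": [0, 0, 0], "jaw": 0.05},
    {"linear": [0, 0, 0], "angular": [0, 0, 0], "jaw": 0.05},
    {"linear": [0, 0, 0], "angular": [0, 0, 0], "jaw": 0.05},
    {"linear": [0, 0, 0], "angular": [0, 0, 0], "jaw": 0.05},
    {"linear": [0, 0, 0], "angular": [0, 0, 0], "jaw": 0.05}
  ]
}}

```text
time_s: 14.95
tool_pos: [0.5704, 0.0903, 0.2322]
tcp_rot: [3.116, -0.394, -0.004]
ft_force: [0.8, -0.2, -5.7]
finger_gap: 0.0656
```

```bash
python3 - <<'E'
from h import *
s,m=st(); print(s["qvel"].round(4))
p,d=eyes.snapshot("side"); cv2.imwrite("pics/s11.png",cv2.resize(p[70:340,140:410,::-1],None,fx=2.2,fy=2.2))
p,d=eyes.snapshot("wrist"); cv2.imwrite("pics/w11.png",p[:,:,::-1])
st()
E
```

```text
t14.95 tcp [0.5704 0.0903 0.2322] 
x [ 0.968 -0.249 -0.002] y [-0.249 -0.968  0.001] z [-0.002 -0.    -1.   ] F [ 0.8 -0.2 -5.7] T [ 0.02 -0.05 -0.04] gap 0.0656 q [ 0.06 -0.04  1.79  0.    1.39  1.89]
[ 0.0003 -0.0003 -0.0057 -0.0002 -0.0006 -0.0021]
t15.05 tcp [0.5707 0.0903 0.2327] 
x [ 0.968 -0.249 -0.001] y [-0.249 -0.968  0.   ] z [-0.002 -0.    -1.   ] F [-1.3 -0.1 -5.8] T [ 0.05 -0.06  0.05] gap 0.0656 q [ 0.06 -0.04  1.79  0.    1.39  1.89]
```

View pics/s11.png

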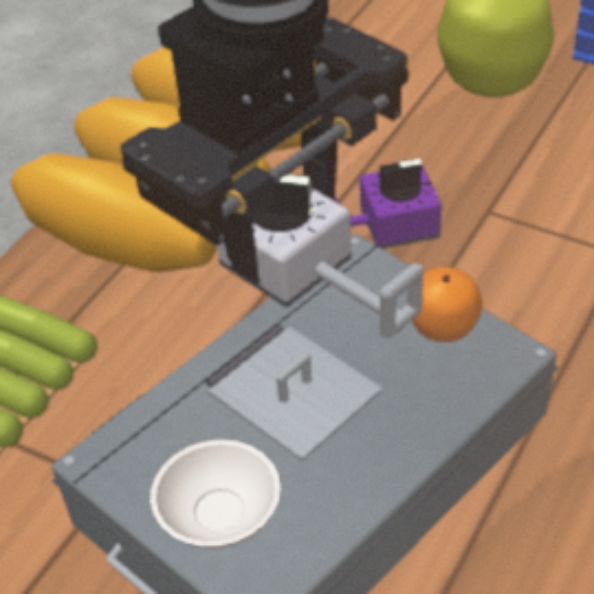

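View pics/w11.png

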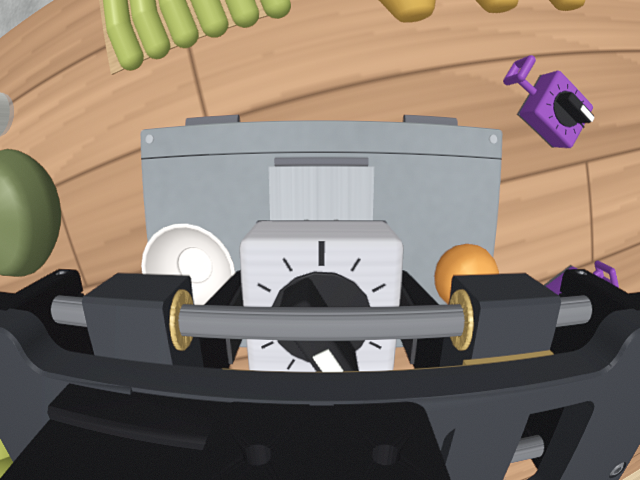

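The lock is lifted about 137 mm, level, with the shackle out and the staple bare. The dish and mandarin are in place. I let it settle and hand in.

>>> {"api": "move_arm", "payload": {
  "rows": [
    {"linear": [0, 0, 0], "angular": [0, 0, 0], "jaw": 0.05},
    {"linear": [0, 0, 0], "angular": [0, 0, 0], "jaw": 0.05},
    {"linear": [0, 0, 0], "angular": [0, 0, 0], "jaw": 0.05},
    {"linear": [0, 0, 0], "angular": [0, 0, 0], "jaw": 0.05},
    {"linear": [0, 0, 0], "angular": [0, 0, 0], "jaw": 0.05}
  ]
}}

```text
time_s: 15.55
tool_pos: [0.5711, 0.0904, 0.2337]
tcp_rot: [-3.117, 0.394, -0.0]
ft_force: [-1.6, -0.1, -5.8]
finger_gap: 0.066
```

```bash
python3 - <<'E'
from h import *
from plant import order
s,m=st(); print(s["qvel"].round(4)); print(order.sign_off())
E
```

```text
t15.55 tcp [0.5711 0.0904 0.2337] 
x [ 0.968 -0.249  0.   ] y [-0.249 -0.968 -0.   ] z [ 0.  0. -1.] F [-1.6 -0.1 -5.8] T [ 0.07 -0.02  0.03] gap 0.066 q [ 0.06 -0.05  1.79 -0.    1.39  1.89]
[ 0.0001 -0.      0.0017 -0.0009  0.0037 -0.0007]
the job is handed in; nothing more can be done
None
```

The lock is open and off the chest, held in the gripper, and I handed the job in at 15.6 s; the sign-off reports no verdict.

- **Dial:** I gripped the bar and turned it 90° clockwise, from click 2 to click 5. The wrist picture afterwards put the pointer about 148° clockwise of the long tick, against 150° for click 5.
- **Shackle:** I pinched the loop and pulled it about 36 mm, then pulled a little further until the resistance rose. The lock stayed seated throughout.
- **Lift:** I gripped the lock by its side faces at 50 N, with the fingers reading 66 mm apart. It went straight up about 138 mm, so its centre is about 0.24 m above the bench.

At hand-in the arm was almost still, the tool vertical, and the wrist carried 5.8 N of load. In the last pictures the shackle was out, the staple bare, and the dish and mandarin where they started.

Two readings disagreed:
- **Loop position:** the wrist camera placed the loop 3–5 mm off the top camera's position. I used values in between, and the pinch was good.
- **Tip height:** while I turned the dial, the tool stayed at 139 mm with up to 14 N of upward force, so the tips were probably touching something. I backed off 2 mm and the force dropped to about 5 N.

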